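# Release the wiped etching plate from its jig

### The job

The wiped copper plate is finished: pull up the black knob of the jig's sprung locking plunger and twist it so that it stays latched open by itself. Then draw the plate carrier straight out from under the plunger's bridge by its carrying bar, and lay it flat in the middle of the plywood drying board, keeping it level on the way and setting it down rather than dropping it. Leave the plunger latched open.

Things in the scene. Friction and masses are not known exactly. Their poses are not given: they have to be found in the camera images.
- plunger (a joint): Lift of the jig's upright sprung pin, m: 0 locked, 0.024 fully up (pull 4 N, 12 N at the top). A cross pin under the knob sits in a 14 mm deep collar slot: pull up 18 to 20 mm to clear it, twist the knob 60 to 75 degrees either way (stops at 80; it holds beyond 30), lower, let go: the cross pin rests on the collar at about 0.013, latched open, the pin wholly clear of the carrier.
- plunger_knob (a point): Centre of the plunger's black bar-shaped knob: 50 mm long (x), 14 thick (y), 24 high, centre 87 mm above the table when down. Grip across y from above. Its frame turns with the knob; locked, its x is parallel to the carrier's. It stands over a metal bridge and collar (top 48 mm above the table) on a dark steel jig; the carrier lies in the jig on its -x side, nearer the robot.
- carrier_bar (a point): Centre of the 72 (x) x 14 (y) x 12 mm carrying bar of the carrier with the copper plate, in the jig; 40 mm above its underside, 48 above the table; 28 mm gap below. Grip across y at the middle. Tray 110 x 100 x 8 mm; a tongue reaches 107 mm to +x, under the bridge. Slide level along its -x 55 to 60 mm between the guide rails (3 mm play), then lift. 0.3 to 0.56 kg.
- board_top (a point): Middle of the top face of the fixed plywood drying board, 240 (x) x 200 (y) mm, top 12 mm above the table. A marble inking slab of the same size, with a roller on it, lies on the jig's other side: not there. The carrier may lie any way round, bar centre within 50 mm of this point in plan (and 40 mm above it).
Things that resemble listed ones, but are neither listed nor needed, are in the scene too. What is shaped like the part that bears plunger but yellow is not meant. Leave any yellow look-alike of the part that bears carrier_bar alone.

How it is judged:
By the outcome, as a careful person would: the job done as asked, in the order asked, and still so for the second after the job is handed in, with the robot touching nothing.
It also fails if it takes over 54 s, if anything falls off the work surface, if the arm or the gripper's body presses on something with over 40 N, if the wrist force passes 120 N, or if a joint passes its speed limit or range.

### The arm

A 6-joint arm with a two-finger parallel gripper is mounted at the origin on the work surface. World frame = base frame: x ahead of the robot, y to its left, z up, the work surface at z = 0. Lengths are in m, angles in degrees, forces in N, time in s.
With the tool pointing down it reaches from about 0.3 to 0.75 m from the base axis. Payload 8.5 kg.
Tool frame: the origin (TCP) lies at the very end of the fingers, on their centre line; the grasp point (between the pads) lies 19 mm behind it; z points along the fingers, y is the direction in which the jaws open and shut (so a half turn about z gives the same grasp; the last joint's range is limited). The gripper opens to 85 mm and grips with 20 to 120 N. Pads are 22 mm wide; open, the fingers measure 114 mm over their backs; the gripper's body (76 mm by 85 mm) begins 54 mm behind the grasp point. The pads swing forward as they close: fully open they stand 13 mm farther back than shut.
Start: joints at [53.841, 21.807, 74.336, -0, 83.858, -12.336], TCP at [0.222, 0.503, 0.231] pointing down, gripper open.
Joint ranges: [-178.18, 178.18], [-50.72, 133.34], [12.68, 142.11], [-81.47, 261.47], [9.98, 163.14], [-165.26, 165.26]. Speed limits (degrees/s): [136.94, 136.94, 180, 180, 180, 180].

### API

Orientations are given as a 3x3 rotation matrix whose columns are the frame's x, y, z axes.
In Python, from rig import env, vision, close_job, spotter gives the robot as it stands. The module is installed in compiled form; this text tells all that it offers.
- The arm moves only by the tool jog_arm, never from a script. Its argument "plan" is a list that holds one entry, the list of rows, each a list of 6 numbers: the shift along the tool's x, y, z in units of 40 mm (1.0 is 40 mm), then the turn, a rotation vector about the tool's x, y, z in units of 0.15 rad (1.0 is 0.15 rad). A call has 1 to 10 rows; each row shifts and turns the commanded pose from where the row before left it, along the tool's axes as they then stand; what a row does not reach is not made up. A row lasts 1/10 s, in which the tool goes at most 50 mm and 8.59 degrees, less where a joint would pass 70% of its speed; a pose out of reach is approached as far as the arm can. A call with a number of a shift or a turn outside -1 to 1 is refused whole. A call with a gripper value outside its range is refused whole. "grip" is the opening, from -1 (shut) to 1 (fully open), set as the call begins (left out, the last holds). The fingers move at their own pace and stop on an object; "squeeze" is the grip in N (left out, the last holds). Time passes only in rows, so rows that do not move let the fingers close. It gives the time, the measured TCP pose, the force and the opening at its end, in the units of the state.
- env.observe(): the state, without advancing time (a new reading comes with each control period).
- vision.get_image(name): name is "scene" or "top"; returns (picture, depth): 384x512x3 uint8, red, green, blue; 384x512 float32, m along the optical axis (not along the pixel's ray), 0 where there is no reading.
- vision.camera_info(name): a dict with "fx", "fy", "cx", "cy" (pixels), "rvec" (rotation vector, rad) and "tvec" (3), from world to camera coordinates, as OpenCV has them. Camera axes: x right, y down, z forward; pixel columns grow to the right and rows downward; lengths in m; the calibration is good to about 2 mm. A picture is of the moment at which its call begins. camera_info takes no time and is no camera call.
- close_job(): hands the job in, once; it reports no verdict.
Trained networks look in the newest picture that a camera, given by its name, has taken for a name from the list of things; names that differ only in an ending like _2 or _b are one class to them, and where a whole thing is asked for, a point or a joint stands for the part that bears it (a point fixed in the world has none). Each returns a list of dicts, best first, with "score" (0 to 1); they miss things now and then, are a little off and sometimes report something else, mostly with a low value. They report only what shows in the picture. A call takes as long as a camera call. They do not tell look-alikes from the thing itself.
- spotter.trace(camera, query): "pixels" (384x512 bool, what is visible of it) and "rect" ([left, top, right, bottom] in pixels, round what is visible of it).
The state is a dict: "time_s": time; "q": joint angles; "qvel": joint speeds; "joint_efforts": joint torques, N m; "position": TCP position; "tool_rot": TCP orientation; "ft_force": force on the tool from outside, world axes, zero at the start; "wrist_torque": the same for the moment, N m; "grip_width": finger opening in m.
Only numpy, scipy, OpenCV 4.12 (cv2) and the standard library are available. Lean on these libraries where they do the work, as an engineer would, in place of code of your own. Each camera call takes 0.05 s, during which the arm holds its last target.

## Working session

There is one attempt and no reset: what is moved stays moved. The work goes in short steps, Python scripts to look and compute and a tool call to move; the robot and the scene stay as the last step left them, time stands still between calls to the robot, and variables do not carry over. Pictures are saved under pics/ and viewed, and the job is handed in when it is done.

Besides the shell and the picture viewer there is one more tool, called after "Call:" as name(argument=value, ...), one argument or row to a line, values as JSON. jog_arm: Moves the arm, as the interface text tells. Its arguments: {"type":"object","properties":{"plan":{"type":"array"},"grip":{"type":"number"},"squeeze":{"type":"number"}},"required":["plan"]}

```bash
mkdir -p pics
cat > h.py <<'E'
import numpy as np, cv2
from rig import env, vision, close_job, spotter
def snap(cam,fn):
    im,d=vision.get_image(cam); cv2.imwrite('pics/'+fn,im[:,:,::-1]); return im,d
def world(cam,d):
    i=vision.camera_info(cam); R,_=cv2.Rodrigues(np.array(i['rvec'],float)); t=np.array(i['tvec'],float).ravel()
    v,u=np.mgrid[0:384,0:512]
    P=np.stack([(u-i['cx'])/i['fx']*d,(v-i['cy'])/i['fy']*d,d],-1)
    return (P-t)@R
E
python3 - <<'E'
from h import *
for c in ['top','scene']:
    im,d=snap(c,c+'0.png'); W=world(c,d); np.savez(c+'0.npz',im=im,W=W,d=d)
    for q in ['plunger','plunger_knob','carrier_bar','board_top']:
        try:
            for r in spotter.trace(c,q):
                m=r['pixels']&(d>0); p=W[m]
                print(c,q,round(r['score'],2),r['rect'],m.sum(),np.median(p,0).round(3),p.max(0).round(3),im[m].mean(0).round())
        except Exception as e: print(c,q,e)
s=env.observe(); print(s)
E
```

```text
top plunger 0.54 [249.0, 113.9, 258.7, 139.2] 76 [0.583 0.004 0.097] [0.611 0.009 0.105] [15. 14. 15.]
top plunger 0.49 [120.2, 247.1, 137.6, 268.9] 174 [0.237 0.328 0.096] [0.261 0.351 0.107] [27. 25. 22.]
top plunger_knob 0.74 [123.0, 251.0, 136.2, 268.8] 182 [0.238 0.329 0.096] [0.263 0.36  0.107] [31. 29. 25.]
top plunger_knob 0.48 [249.4, 116.0, 256.3, 134.9] 100 [0.588 0.004 0.097] [0.613 0.012 0.105] [16. 15. 16.]
top carrier_bar 0.79 [342.6, 256.0, 404.1, 305.6] 1700 [ 0.171 -0.335  0.01 ] [ 0.241 -0.235  0.052] [151. 130.  13.]
top carrier_bar 0.74 [243.6, 138.6, 279.1, 184.4] 1439 [ 0.499 -0.01   0.017] [0.571 0.044 0.059] [129.  89.  71.]
top board_top 0.57 [336.4, 133.7, 415.6, 226.9] 6151 [ 0.446 -0.336  0.011] [ 0.578 -0.222  0.022] [166. 133.  86.]
scene plunger 0.7 [242.9, 224.3, 248.7, 248.7] 136 [0.597 0.002 0.097] [0.619 0.01  0.103] [60. 57. 57.]
scene plunger 0.51 [382.5, 147.5, 389.5, 165.3] 120 [0.247 0.328 0.092] [0.268 0.34  0.102] [55. 53. 49.]
scene plunger_knob 0.41 [242.7, 224.7, 247.5, 251.1] 128 [0.596 0.003 0.097] [0.619 0.01  0.103] [57. 54. 54.]
scen
[... 538 characters left out ...]
.37266727e-03,
        8.38582226e+01, -1.23373004e+01]), 'qvel': array([-0.05442017,  0.01065154, -0.0324734 , -0.03154202, -0.02427762,
       -0.003008  ]), 'joint_efforts': array([-1.99116694e-03, -4.48035228e+01, -2.31332964e+01, -2.25933163e-04,
        7.70761944e-04, -2.12524441e-05]), 'position': array([0.22213495, 0.50310583, 0.2312652 ]), 'tool_rot': array([[-9.14800097e-01,  4.03906885e-01, -1.02382240e-04],
       [ 4.03906895e-01,  9.14800093e-01, -9.97234528e-05],
       [ 5.33802936e-05, -1.32579917e-04, -9.99999990e-01]]), 'ft_force': array([0.16420138, 0.75158798, 0.59934014]), 'wrist_torque': array([-0.02676053,  0.04246333, -0.01134964]), 'grip_width': 0.0851835024640017}
```

View pics/top0.png

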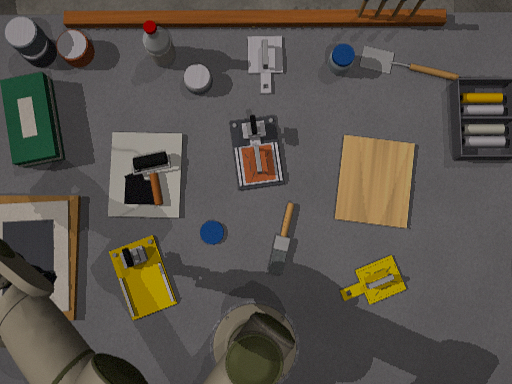

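View pics/scene0.png

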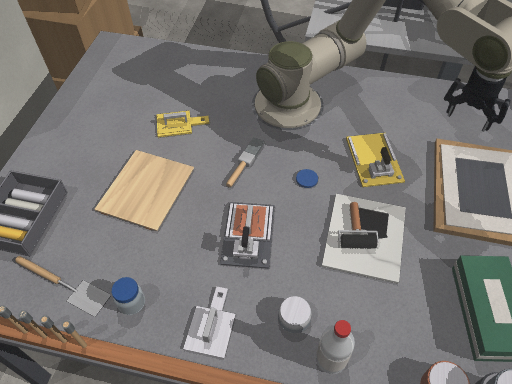

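Run:
```python
import numpy as np,cv2
for c,(a,b,x,y) in {'top':(95,215,225,300),'scene':(195,280,215,290)}.items():
    z=np.load(c+'0.npz'); im=z['im'][a:b,x:y] ; cv2.imwrite(f'pics/{c}0z.png',cv2.resize(im,None,fx=4.9,fy=4.9,interpolation=cv2.INTER_CUBIC)[:,:,::-1])
    W=z['W']; m=(z['d']>0)
    near=m&(W[...,0]>.4)&(W[...,0]<.68)&(abs(W[...,1])<.08)
    for nm,lo,hi in [('knob',.088,.115),('bar',.044,.056),('brid',.056,.085)]:
        s=near&(W[...,2]>lo)&(W[...,2]<hi)&((W[...,0]<.55) if nm=='bar' else True)
        P=W[s]
        if len(P)<5: print(c,nm,len(P));continue
        r=cv2.minAreaRect(P[:,:2].astype(np.float32)); print(c,nm,len(P),r,P[:,2].mean(),P[:,:2].mean(0))
    # plate by copper
    s=near&(W[...,2]>.005)&(W[...,2]<.03)
    hsv=cv2.cvtColor(z['im'],cv2.COLOR_RGB2HSV); s&=(hsv[...,1]>80)
    P=W[s]; print('copper',len(P),cv2.minAreaRect(P[:,:2].astype(np.float32)))
    s=m&(W[...,1]<-.2)&(W[...,0]>.3)&(W[...,2]>.006)&(W[...,2]<.02); P=W[s]
    print('board',cv2.minAreaRect(P[:,:2].astype(np.float32)))
```

```text
top knob 97 ((0.5908347368240356, 0.0032605845481157303), (0.05140820890665054, 0.01393612939864397), 7.397515773773193) 0.09757249334860912 [0.5898446  0.00317155]
top bar 118 ((0.5045105814933777, -0.008866368792951107), (0.07163344323635101, 0.013920138590037823), 8.804879188537598) 0.0524507285314602 [ 0.50384685 -0.0089548 ]
top brid 21 ((0.5282501578330994, -0.004808329977095127), (0.11712422966957092, 0.010910947807133198), 8.51369857788086) 0.062136151037177165 [ 0.52299393 -0.00468663]
copper 905 ((0.4960741400718689, -0.009732954204082489), (0.09891890734434128, 0.0842662900686264), 7.756252765655518)
board ((0.6207937002182007, -0.4662554860115051), (0.5311853289604187, 0.6391032338142395), 89.9946517944336)
scene knob 109 ((0.5935401916503906, 0.0011749276891350746), (0.0514703243970871, 0.014665636233985424), 6.750747203826904) 0.09731077670624025 [0.59559826 0.00170379]
scene bar 102 ((0.5072357654571533, -0.010841421782970428), (0.07170367985963821, 0.013825412839651108), 7.9292144775390625) 0.05271222291290794 [ 0.50842461 -0.01035279]
scene brid 35 ((0.5478683114051819, -0.004325699061155319), (0.1408519595861435, 0.012910561636090279), 8.619925498962402) 0.06551639574148334 [ 0.54973116 -0.00229856]
copper 694 ((0.49843308329582214, -0.012370303273200989), (0.1034434512257576, 0.08364352583885193), 8.37746810913086)
board ((0.6266754865646362, -0.49447840452194214), (0.6437348127365112, 0.5867012143135071), 0.21464844048023224)
```

Call:
jog_arm(
  plan=[
    [[-0.845, -0.483, 0, 0, 0, 0], [-0.845, -0.483, 0, 0, 0, 0], [-0.845, -0.483, 0, 0, 0, 0], [-0.845, -0.483, 0, 0, 0, 0], [-0.845, -0.483, 0, 0, 0, 0], [-0.845, -0.483, 0, 0, 0, 0], [-0.845, -0.483, 0, 0, 0, 0], [-0.845, -0.483, 0, 0, 0, 0], [-0.845, -0.483, 0, 0, 0, 0], [-0.845, -0.483, 0, 0, 0, 0]],
  ],
  grip=0.3,
  squeeze=60,
)

```text
time_s: 1.5
position: [0.4541, 0.1884, 0.2315]
tool_rot: [[-0.915, 0.404, 0.0], [0.404, 0.915, 0.0], [-0.0, 0.0, -1.0]]
ft_force: [0.7, 0.2, 0.1]
grip_width: 0.0554
```

```bash
cat >> h.py <<'E'
def to(x,y,z,yaw):
    s=env.observe(); R=s['tool_rot']; a=np.radians(yaw)
    Y=np.array([-np.sin(a),np.cos(a),0]);Z=np.array([0,0,-1.]);G=np.stack([np.cross(Y,Z),Y,Z],1)
    d=R.T@(np.array([x,y,z])-s['position'])
    w=cv2.Rodrigues(R.T@G)[0].ravel()
    print('t',round(s['time_s'],2),'pos',s['position'].round(4),'f',s['ft_force'].round(1),'w',round(s['grip_width'],4),'q6',s['q'][5].round(1))
    print('units shift',(d/.04).round(3),'turn',(w/.15).round(3))
E
python3 - <<'E'
from h import *
to(.592,.0022,.15,8.1)
for c in ['top','scene']:
    z=np.load(c+'0.npz');W=z['W'];hsv=cv2.cvtColor(z['im'],cv2.COLOR_RGB2HSV)
    s=(z['d']>0)&(W[...,1]<-.2)&(W[...,1]>-.48)&(W[...,0]>.28)&(W[...,0]<.62)&(W[...,2]>.006)&(W[...,2]<.02)&(hsv[...,1]>60)
    n,l,st,_=cv2.connectedComponentsWithStats(s.astype(np.uint8)); k=1+st[1:,4].argmax()
    print(cv2.minAreaRect(W[l==k][:,:2].astype(np.float32)))
E
```

```text
t 1.5 pos [0.4541 0.1884 0.2315] f [0.7 0.2 0.1] w 0.0554 q6 -57.5
units shift [-5.034 -2.866  2.038] turn [ 1.000e-03  2.000e-03 -3.715e+00]
((0.4486546516418457, -0.3357924818992615), (0.20211634039878845, 0.24051234126091003), 82.6334457397461)
((0.45000237226486206, -0.3383246660232544), (0.20480531454086304, 0.24637094140052795), 82.00666046142578)
```

View pics/scene0z.png

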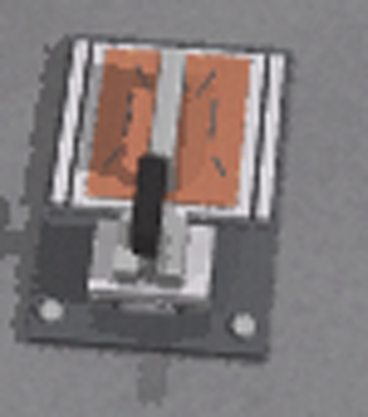

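The pictures show the jig with the copper plate at top pixel (257,152), its black knob at (254,125) and the board at (375,182). The marble slab is at (146,175). The yellow look-alikes are at (143,275) and (378,280), and I'll leave them alone.

Call:
jog_arm(
  plan=[
    [[-0.84, -0.478, 0, 0, 0, 0], [-0.84, -0.478, 0, 0, 0, 0], [-0.84, -0.478, 0, 0, 0, 0], [-0.84, -0.478, 0, 0, 0, 0], [-0.84, -0.478, 0, 0, 0, 0], [-0.84, -0.478, 0, 0, 0, 0], [0, 0, 0.5, 0, 0, -0.93], [0, 0, 0.5, 0, 0, -0.93], [0, 0, 0.5, 0, 0, -0.93], [0, 0, 0.5, 0, 0, -0.93]],
  ],
)

```text
time_s: 2.5
position: [0.5914, 0.0034, 0.1505]
tool_rot: [[-0.989, -0.147, 0.0], [-0.147, 0.989, -0.0], [-0.0, -0.0, -1.0]]
ft_force: [0.5, 0.4, 1.1]
grip_width: 0.0554
```

Run:
```python
from h import *
to(.592,.0022,.068,8.1)
im,d=snap('top','top1.png');W=world('top',d)
im,d2=snap('scene','scene1.png')
```

```text
t 2.5 pos [0.5914 0.0034 0.1505] f [0.5 0.4 1.1] w 0.0554 q6 -109.6
units shift [-0.011 -0.031  2.063] turn [-0.     0.     0.043]
```

View pics/scene1.png

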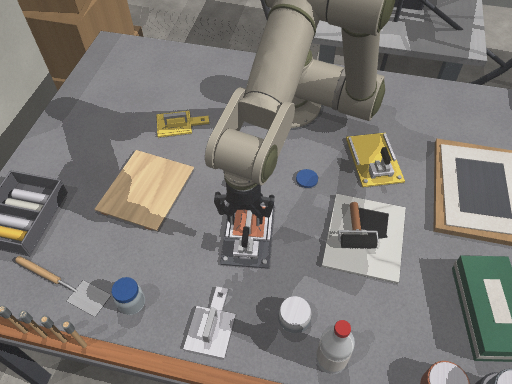

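The gripper hangs over the jig, with the knob still at pixel (246,238) and nothing disturbed. Next I descend to the knob.

Call:
jog_arm(
  plan=[
    [[0, -0.03, 0.4, 0, 0, 0.04], [0, 0, 0.4, 0, 0, 0], [0, 0, 0.4, 0, 0, 0], [0, 0, 0.4, 0, 0, 0], [0, 0, 0.3, 0, 0, 0], [0, 0, 0.16, 0, 0, 0], [0, 0, 0, 0, 0, 0]],
  ],
)

```text
time_s: 3.3
position: [0.5915, 0.0023, 0.0687]
tool_rot: [[-0.991, -0.135, -0.001], [-0.135, 0.991, 0.0], [0.001, 0.0, -1.0]]
ft_force: [0.0, 0.2, 0.0]
grip_width: 0.0553
```

Run:
```python
from h import *
to(.592,.0022,.068,8.1)
snap('top','top2.png')
im,d2=snap('scene','scene2.png')
cv2.imwrite('pics/scene2z.png',cv2.resize(im[180:280,190:310],None,fx=5,fy=5,interpolation=cv2.INTER_CUBIC)[:,:,::-1])
```

```text
t 3.3 pos [0.5915 0.0023 0.0687] f [0.  0.2 0. ] w 0.0553 q6 -109.0
units shift [-0.011 -0.004  0.018] turn [ 0.001 -0.004 -0.043]
```

View pics/scene2z.png

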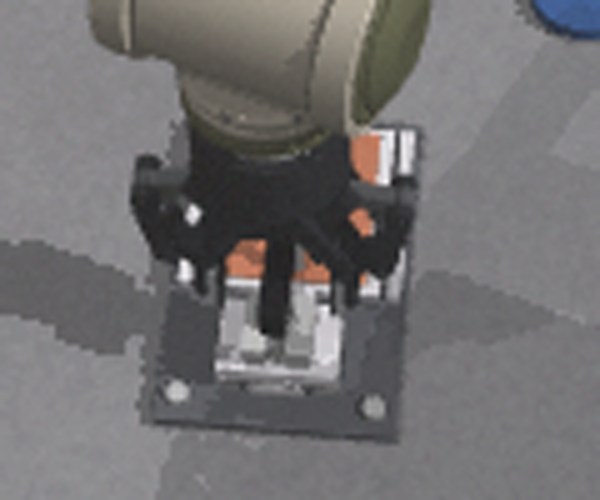

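The knob at (275,290) in the crop stands midway between the fingers at about (205,290) and (350,285). Closing.

Call:
jog_arm(
  plan=[
    [[0, 0, 0, 0, 0, 0], [0, 0, 0, 0, 0, 0], [0, 0, 0, 0, 0, 0], [0, 0, 0, 0, 0, 0], [0, 0, 0, 0, 0, 0], [0, 0, 0, 0, 0, 0]],
  ],
  grip=-1,
  squeeze=60,
)

```text
time_s: 4.0
position: [0.5918, 0.0019, 0.0695]
tool_rot: [[-0.991, -0.136, 0.001], [-0.136, 0.991, -0.001], [-0.001, -0.001, -1.0]]
ft_force: [-0.9, -2.8, 5.8]
grip_width: 0.0131
```

Call:
jog_arm(
  plan=[
    [[0, 0, -0.1, 0, 0, 0], [0, 0, -0.1, 0, 0, 0], [0, 0, -0.1, 0, 0, 0], [0, 0, -0.1, 0, 0, 0], [0, 0, -0.09, 0, 0, 0], [0, 0, 0, 0, 0, 0], [0, 0, 0, 0, 0, 0]],
  ],
)

```text
time_s: 4.7
position: [0.5916, 0.0019, 0.0874]
tool_rot: [[-0.991, -0.136, -0.001], [-0.136, 0.991, -0.0], [0.001, -0.0, -1.0]]
ft_force: [3.9, -4.4, -11.8]
grip_width: 0.0132
```

Run:
```python
from h import *
to(.592,.0022,.068,8.1)
for c in ['top','scene']:
    im,d=snap(c,c+'3.png'); W=world(c,d)
    for r in spotter.trace(c,'plunger_knob'):
        m=r['pixels']&(d>0); print(c,r['score'],r['rect'],np.percentile(W[m][:,2],[10,50,90]),np.median(W[m],0))
cv2.imwrite('pics/scene3z.png',cv2.resize(im[180:280,190:310],None,fx=5,fy=5,interpolation=cv2.INTER_CUBIC)[:,:,::-1])
```

```text
t 4.7 pos [0.5916 0.0019 0.0874] f [  3.9  -4.4 -11.8] w 0.0132 q6 -109.0
units shift [-0.012  0.005  0.485] turn [-0.001 -0.006 -0.036]
top 0.62 [121.5, 248.7, 130.0, 267.0] [0.09323254 0.09855276 0.10218441] [0.24550903 0.33302961 0.09855276]
scene 0.52 [382.0, 146.6, 391.8, 167.4] [0.06479653 0.09225924 0.09999951] [0.24674862 0.3274339  0.09225924]
scene 0.43 [228.8, 204.5, 267.1, 260.7] [0.01195929 0.01631951 0.02027317] [0.54109754 0.0189031  0.01631951]
```

View pics/scene3z.png

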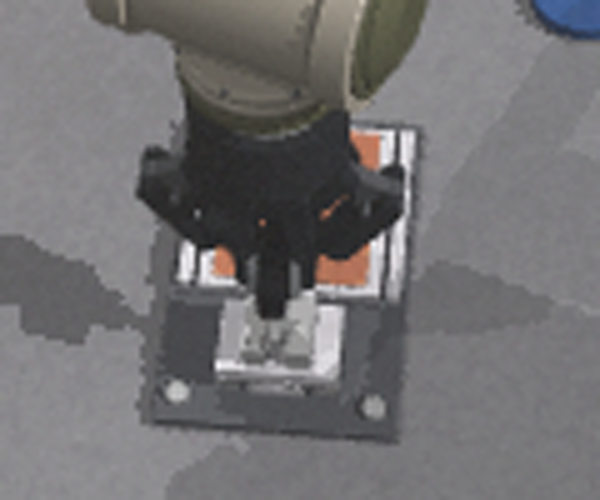

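The knob is up in the grip: force is -11.8 N and the lift about 18 mm. I raise it 1 mm more, then twist 65°.

Call:
jog_arm(
  plan=[
    [[0, 0, -0.025, 0, 0, 0], [0, 0, 0, 0, 0, 0.4], [0, 0, 0, 0, 0, 0.8], [0, 0, 0, 0, 0, 0.8]],
  ],
)

```text
time_s: 5.3
position: [0.5916, 0.0021, 0.0882]
tool_rot: [[-0.986, 0.168, -0.001], [0.168, 0.986, 0.0], [0.001, 0.0, -1.0]]
ft_force: [4.2, -2.5, -11.5]
grip_width: 0.0132
```

Call:
jog_arm(
  plan=[
    [[0, 0, 0, 0, 0, 0.8], [0, 0, 0, 0, 0, 0.8], [0, 0, 0, 0, 0, 0.8], [0, 0, 0, 0, 0, 0.8], [0, 0, 0, 0, 0, 0.8], [0, 0, 0, 0, 0, 0.8], [0, 0, 0, 0, 0, 0.8], [0, 0, 0, 0, 0, 0]],
  ],
)

```text
time_s: 6.1
position: [0.5919, 0.0025, 0.0884]
tool_rot: [[-0.534, 0.845, 0.0], [0.845, 0.534, 0.001], [0.001, 0.0, -1.0]]
ft_force: [5.2, -2.2, -11.6]
grip_width: 0.0131
```

Run:
```python
from h import *
to(.592,.0022,.068,8.1-66)
print(env.observe()['wrist_torque'])
im,d=snap('scene','scene4.png')
cv2.imwrite('pics/scene4z.png',cv2.resize(im[180:280,190:310],None,fx=5,fy=5,interpolation=cv2.INTER_CUBIC)[:,:,::-1])
```

```text
t 6.1 pos [0.5919 0.0025 0.0884] f [  5.2  -2.2 -11.6] w 0.0131 q6 -43.5
units shift [-0.008 -0.003  0.509] turn [ 0.003 -0.004  0.021]
[-0.30300139 -1.19302441 -0.04573672]
```

View pics/scene4z.png

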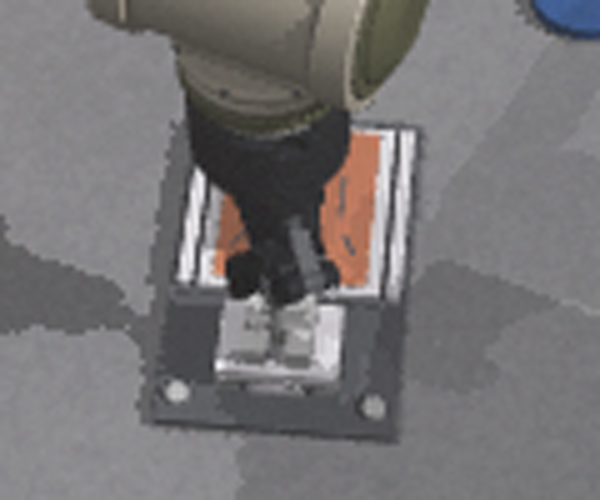

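The tool has turned 65.7° with near-zero twist torque. I lower it until the cross pin rests on the collar.

Call:
jog_arm(
  plan=[
    [[0, 0, 0.05, 0, 0, 0], [0, 0, 0.05, 0, 0, 0], [0, 0, 0.04, 0, 0, 0], [0, 0, 0, 0, 0, 0]],
  ],
)

```text
time_s: 6.55
position: [0.5919, 0.0025, 0.0828]
tool_rot: [[-0.537, 0.844, 0.0], [0.844, 0.537, 0.001], [0.001, 0.001, -1.0]]
ft_force: [5.3, -1.6, -8.5]
grip_width: 0.0129
```

Call:
jog_arm(
  plan=[
    [[0, 0, 0.015, 0, 0, 0], [0, 0, 0.015, 0, 0, 0], [0, 0, 0, 0, 0, 0]],
  ],
)

```text
time_s: 6.85
position: [0.5919, 0.0025, 0.0826]
tool_rot: [[-0.537, 0.844, 0.001], [0.844, 0.537, 0.0], [-0.0, 0.001, -1.0]]
ft_force: [5.0, -1.1, -6.1]
grip_width: 0.0133
```

The tool has stalled at 0.0826 while the force drops, so the pin is resting on the collar. Releasing.

Call:
jog_arm(
  plan=[
    [[0, 0, 0, 0, 0, 0], [0, 0, 0, 0, 0, 0], [0, 0, 0, 0, 0, 0], [0, 0, -0.3, 0, 0, 0], [0, 0, -0.8, 0, 0, 0], [0, 0, -0.8, 0, 0, 0], [0, 0, -0.5, 0, 0, 0]],
  ],
  grip=0.2,
)

```text
time_s: 7.55
position: [0.592, 0.0023, 0.1823]
tool_rot: [[-0.537, 0.843, 0.004], [0.843, 0.537, -0.001], [-0.002, 0.003, -1.0]]
ft_force: [-0.6, 0.2, -0.7]
grip_width: 0.0511
```

Run:
```python
from h import *
to(.5065,-.010,.15,8.1)
for c in ['top','scene']:
    im,d=snap(c,c+'5.png'); W=world(c,d)
    near=(d>0)&(W[...,0]>.55)&(W[...,0]<.64)&(abs(W[...,1])<.05)&(W[...,2]>.07)&(W[...,2]<.12)&(im.max(-1)<90)
    P=W[near]; print(c,len(P)); 
    if len(P)>10: print(cv2.minAreaRect(P[:,:2].astype(np.float32)),np.percentile(P[:,2],[50,95]))
cv2.imwrite('pics/scene5z.png',cv2.resize(im[180:280,190:310],None,fx=5,fy=5,interpolation=cv2.INTER_CUBIC)[:,:,::-1])
```

```text
t 7.55 pos [0.592  0.0023 0.1823] f [-0.6  0.2 -0.7] w 0.0511 q6 -43.7
units shift [ 0.891 -1.97   0.8  ] turn [ 6.000e-03  2.400e-02 -7.634e+00]
top 0
scene 171
((0.5937849283218384, 0.0010782144963741302), (0.015320111997425556, 0.04909846931695938), 32.89861297607422) [0.10893166 0.11393931]
```

View pics/scene5z.png

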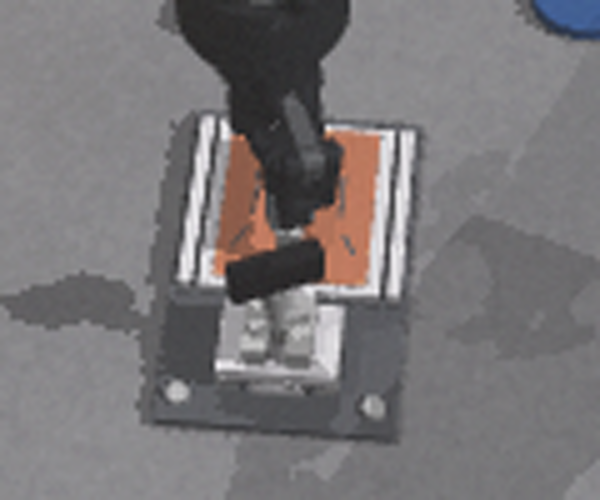

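The knob now stands crosswise, at crop (275,270), turned about 65° and with its top at z≈0.113. It is latched open. Next I go over the bar.

Call:
jog_arm(
  plan=[
    [[0.446, -0.985, 0, 0, 0, 0], [0.446, -0.985, 0, 0, 0, 0], [0, 0, 0.1, 0, 0, -0.954], [0, 0, 0.1, 0, 0, -0.954], [0, 0, 0.1, 0, 0, -0.954], [0, 0, 0.1, 0, 0, -0.954], [0, 0, 0.1, 0, 0, -0.954], [0, 0, 0.1, 0, 0, -0.954], [0, 0, 0.1, 0, 0, -0.954], [0, 0, 0.1, 0, 0, -0.954]],
  ],
)

```text
time_s: 8.65
position: [0.5054, -0.0098, 0.1461]
tool_rot: [[-0.989, -0.146, -0.001], [-0.146, 0.989, 0.0], [0.001, 0.001, -1.0]]
ft_force: [-0.2, 0.1, 0.2]
grip_width: 0.0512
```

Run:
```python
from h import *
to(.5065,-.010,.0295,8.1)
im,d=snap('scene','scene6.png')
cv2.imwrite('pics/scene6z.png',cv2.resize(im[170:270,190:310],None,fx=5,fy=5,interpolation=cv2.INTER_CUBIC)[:,:,::-1])
```

```text
t 8.65 pos [ 0.5054 -0.0098  0.1461] f [-0.2  0.1  0.2] w 0.0512 q6 -113.0
units shift [-0.03  -0.011  2.914] turn [ 0.004 -0.009  0.037]
```

View pics/scene6z.png

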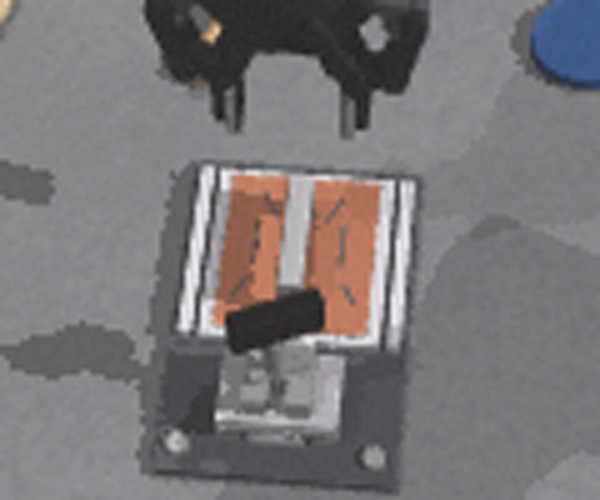

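The fingers at crop (235,110) and (350,110) straddle the line of the bar at (297,230). Descending.

Call:
jog_arm(
  plan=[
    [[-0.03, -0.01, 0.5, 0, 0, 0.037], [0, 0, 0.5, 0, 0, 0], [0, 0, 0.5, 0, 0, 0], [0, 0, 0.5, 0, 0, 0], [0, 0, 0.4, 0, 0, 0], [0, 0, 0.3, 0, 0, 0], [0, 0, 0.2, 0, 0, 0], [0, 0, 0, 0, 0, 0]],
  ],
)

```text
time_s: 9.5
position: [0.5066, -0.01, 0.0299]
tool_rot: [[-0.991, -0.134, -0.002], [-0.134, 0.991, 0.001], [0.002, 0.001, -1.0]]
ft_force: [0.1, -0.3, 0.8]
grip_width: 0.0511
```

Run:
```python
from h import *
to(.5065,-.010,.0295,8.1)
im,d=snap('scene','scene7.png')
cv2.imwrite('pics/scene7z.png',cv2.resize(im[170:270,190:310],None,fx=5,fy=5,interpolation=cv2.INTER_CUBIC)[:,:,::-1])
```

```text
t 9.5 pos [ 0.5066 -0.01    0.0299] f [ 0.1 -0.3  0.8] w 0.0511 q6 -112.2
units shift [0.002 0.001 0.01 ] turn [ 0.006 -0.013 -0.05 ]
```

View pics/scene7z.png

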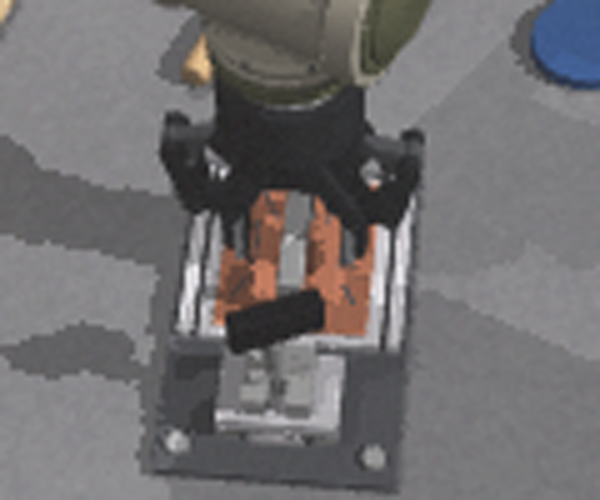

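The fingers stand at both sides of the bar, clear of the rails. Gripping.

Call:
jog_arm(
  plan=[
    [[0, 0, 0, 0, 0, -0.03], [0, 0, 0, 0, 0, 0], [0, 0, 0, 0, 0, 0], [0, 0, 0, 0, 0, 0], [0, 0, 0, 0, 0, 0], [0, 0, 0, 0, 0, 0], [0, 0, 0, 0, 0, 0]],
  ],
  grip=-1,
  squeeze=80,
)

```text
time_s: 10.25
position: [0.5074, -0.0101, 0.0315]
tool_rot: [[-0.99, -0.139, 0.001], [-0.139, 0.99, -0.0], [-0.001, -0.0, -1.0]]
ft_force: [-1.2, 1.2, 5.3]
grip_width: 0.0124
```

Call:
jog_arm(
  plan=[
    [[0, 0, -0.03, 0, 0, 0], [0.1, 0, 0, 0, 0, 0], [0.15, 0, 0, 0, 0, 0], [0.15, 0, 0, 0, 0, 0], [0.15, 0, 0, 0, 0, 0]],
  ],
)

```text
time_s: 10.75
position: [0.4846, -0.0133, 0.0318]
tool_rot: [[-0.99, -0.139, -0.001], [-0.139, 0.99, 0.0], [0.001, 0.0, -1.0]]
ft_force: [0.0, 0.3, -4.5]
grip_width: 0.0122
```

Call:
jog_arm(
  plan=[
    [[0.15, 0, 0, 0, 0, 0], [0.15, 0, 0, 0, 0, 0], [0.15, 0, 0, 0, 0, 0], [0.15, 0, 0, 0, 0, 0], [0.15, 0, 0, 0, 0, 0], [0.14, 0, 0, 0, 0, 0], [0, 0, 0, 0, 0, 0]],
  ],
)

```text
time_s: 11.45
position: [0.4494, -0.0182, 0.0319]
tool_rot: [[-0.99, -0.139, -0.001], [-0.139, 0.99, 0.0], [0.001, 0.0, -1.0]]
ft_force: [0.8, -0.0, -4.8]
grip_width: 0.0121
```

Run:
```python
from h import *
to(.45,-.018,.13,8.1)
im,d=snap('scene','scene8.png')
cv2.imwrite('pics/scene8z.png',cv2.resize(im[170:270,190:310],None,fx=5,fy=5,interpolation=cv2.INTER_CUBIC)[:,:,::-1])
```

```text
t 11.45 pos [ 0.4494 -0.0182  0.0319] f [ 0.8 -0.  -4.8] w 0.0121 q6 -115.5
units shift [-0.015  0.003 -2.452] turn [ 0.002 -0.004 -0.011]
```

View pics/scene8z.png

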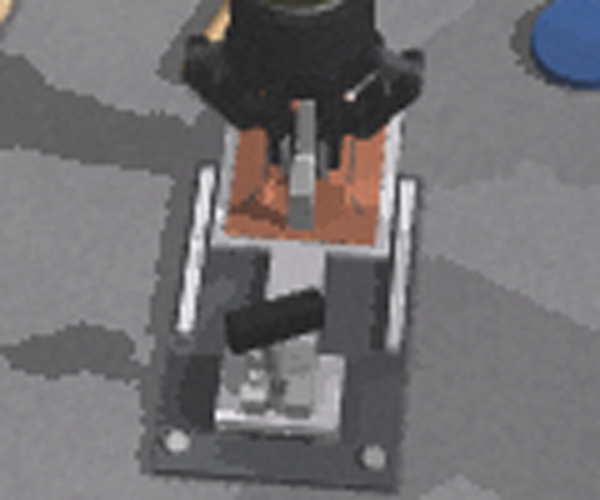

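The carrier is 58 mm out, still level and straight, with the tongue at crop (297,270) drawn back short of the bridge. Lifting.

Call:
jog_arm(
  plan=[
    [[0, 0, -0.1, 0, 0, 0], [0, 0, -0.2, 0, 0, 0], [0, 0, -0.3, 0, 0, 0], [0, 0, -0.4, 0, 0, 0], [0, 0, -0.4, 0, 0, 0], [0, 0, -0.4, 0, 0, 0], [0, 0, -0.3, 0, 0, 0], [0, 0, -0.2, 0, 0, 0], [0, 0, -0.1, 0, 0, 0], [0, 0, 0, 0, 0, 0]],
  ],
)

```text
time_s: 12.5
position: [0.4503, -0.0182, 0.1283]
tool_rot: [[-0.99, -0.14, 0.001], [-0.14, 0.99, -0.0], [-0.001, -0.0, -1.0]]
ft_force: [-0.7, 0.6, -4.5]
grip_width: 0.0125
```

Run:
```python
from h import *
to(.437,-.335,.127,8.1)
im,d=snap('scene','scene9.png')
cv2.imwrite('pics/scene9z.png',cv2.resize(im[150:270,180:320],None,fx=5,fy=5,interpolation=cv2.INTER_CUBIC)[:,:,::-1])
```

```text
t 12.5 pos [ 0.4503 -0.0182  0.1283] f [-0.7  0.6 -4.5] w 0.0125 q6 -115.5
units shift [ 1.434 -7.797  0.033] turn [-0.002  0.004 -0.009]
```

View pics/scene9z.png

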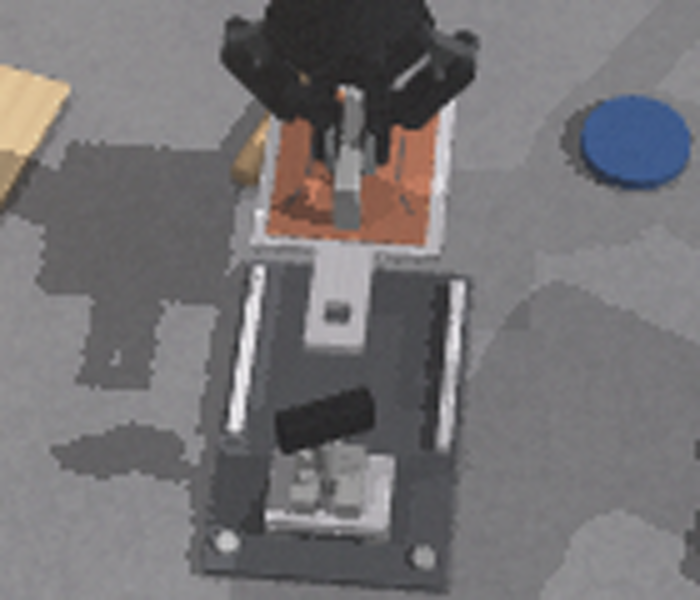

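The carrier hangs level, with the hole in its tongue visible at crop (338,312) and the knob still latched at (325,420). I carry it to the board.

Call:
jog_arm(
  plan=[
    [[0.037, -0.2, 0, 0, 0, 0], [0.074, -0.4, 0, 0, 0, 0], [0.11, -0.6, 0, 0, 0, 0], [0.11, -0.6, 0, 0, 0, 0], [0.11, -0.6, 0, 0, 0, 0], [0.11, -0.6, 0, 0, 0, 0], [0.11, -0.6, 0, 0, 0, 0], [0.11, -0.6, 0, 0, 0, 0], [0.11, -0.6, 0, 0, 0, 0], [0.11, -0.6, 0, 0, 0, 0]],
  ],
)

```text
time_s: 13.55
position: [0.4405, -0.239, 0.1273]
tool_rot: [[-0.99, -0.139, -0.001], [-0.139, 0.99, 0.001], [0.001, 0.001, -1.0]]
ft_force: [0.3, 0.4, -5.6]
grip_width: 0.0125
```

Call:
jog_arm(
  plan=[
    [[0.11, -0.6, 0, 0, 0, 0], [0.11, -0.6, 0, 0, 0, 0], [0.11, -0.6, 0, 0, 0, 0], [0.074, -0.4, 0, 0, 0, 0], [0.037, -0.2, 0, 0, 0, 0], [0, 0, 0, 0, 0, 0.3], [0, 0, 0, 0, 0, 0.5], [0, 0, 0, 0, 0, 0.5], [0, 0, 0, 0, 0, 0.4], [0, 0, 0, 0, 0, 0.1]],
  ],
)

```text
time_s: 14.55
position: [0.4369, -0.3345, 0.1277]
tool_rot: [[-0.991, 0.13, -0.0], [0.13, 0.991, 0.001], [0.001, 0.001, -1.0]]
ft_force: [-0.4, 0.4, -5.5]
grip_width: 0.0127
```

Run:
```python
from h import *
to(.438,-.335,.037,-7.4)
for c in ['top','scene']:
  im,d=snap(c,c+'10.png')
```

```text
t 14.55 pos [ 0.4369 -0.3345  0.1277] f [-0.4  0.4 -5.5] w 0.0127 q6 -132.3
units shift [-0.03  -0.01   2.267] turn [ 0.005 -0.004 -0.01 ]
```

View pics/scene10.png

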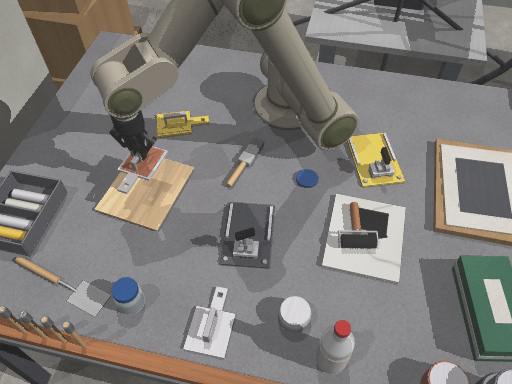

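The carrier hangs above the board, at about pixel (143,165). I lower it to about 6 mm above the board.

Call:
jog_arm(
  plan=[
    [[0, 0, 0.1, 0, 0, 0], [0, 0, 0.2, 0, 0, 0], [0, 0, 0.3, 0, 0, 0], [0, 0, 0.35, 0, 0, 0], [0, 0, 0.35, 0, 0, 0], [0, 0, 0.3, 0, 0, 0], [0, 0, 0.25, 0, 0, 0], [0, 0, 0.15, 0, 0, 0], [0, 0, 0.1, 0, 0, 0], [0, 0, 0.05, 0, 0, 0]],
  ],
)

```text
time_s: 15.65
position: [0.437, -0.3352, 0.0418]
tool_rot: [[-0.992, 0.13, 0.0], [0.13, 0.992, -0.0], [-0.0, -0.0, -1.0]]
ft_force: [0.0, 0.4, -4.5]
grip_width: 0.0124
```

Call:
jog_arm(
  plan=[
    [[0, 0, 0.03, 0, 0, 0], [0, 0, 0.03, 0, 0, 0], [0, 0, 0.02, 0, 0, 0], [0, 0, 0, 0, 0, 0]],
  ],
)

```text
time_s: 16.05
position: [0.437, -0.3351, 0.0388]
tool_rot: [[-0.992, 0.13, 0.0], [0.13, 0.992, -0.0], [-0.0, -0.0, -1.0]]
ft_force: [-0.4, 0.2, -5.4]
grip_width: 0.0126
```

Call:
jog_arm(
  plan=[
    [[0, 0, 0.02, 0, 0, 0], [0, 0, 0.02, 0, 0, 0], [0, 0, 0.02, 0, 0, 0], [0, 0, 0.02, 0, 0, 0], [0, 0, 0, 0, 0, 0]],
  ],
)

```text
time_s: 16.55
position: [0.4369, -0.3351, 0.0355]
tool_rot: [[-0.992, 0.13, 0.0], [0.13, 0.992, -0.0], [-0.0, 0.0, -1.0]]
ft_force: [-0.7, -0.5, -3.4]
grip_width: 0.0123
```

Call:
jog_arm(
  plan=[
    [[0, 0, 0.02, 0, 0, 0], [0, 0, 0.02, 0, 0, 0], [0, 0, 0, 0, 0, 0]],
  ],
)

```text
time_s: 16.85
position: [0.437, -0.3352, 0.0355]
tool_rot: [[-0.992, 0.129, 0.001], [0.129, 0.992, -0.001], [-0.001, -0.001, -1.0]]
ft_force: [-3.7, 3.8, 11.8]
grip_width: 0.0126
```

The carrier is on the board: z has stalled and the load has reversed. I ease off and open.

Call:
jog_arm(
  plan=[
    [[0, 0, -0.02, 0, 0, 0], [0, 0, 0, 0, 0, 0]],
  ],
)

```text
time_s: 17.05
position: [0.437, -0.3352, 0.0355]
tool_rot: [[-0.992, 0.13, 0.0], [0.13, 0.992, -0.001], [-0.0, -0.0, -1.0]]
ft_force: [-2.1, 2.4, 8.2]
grip_width: 0.0123
```

Call:
jog_arm(
  plan=[
    [[0, 0, 0, 0, 0, 0], [0, 0, 0, 0, 0, 0], [0, 0, 0, 0, 0, 0], [0, 0, 0, 0, 0, 0], [0, 0, -0.2, 0, 0, 0], [0, 0, -0.5, 0, 0, 0], [0, 0, -0.8, 0, 0, 0], [0, 0, -0.8, 0, 0, 0], [0, 0, -0.8, 0, 0, 0], [0, 0, 0, 0, 0, 0]],
  ],
  grip=0.1,
)

```text
time_s: 18.05
position: [0.4382, -0.3364, 0.1635]
tool_rot: [[-0.992, 0.13, 0.006], [0.13, 0.992, -0.007], [-0.006, -0.006, -1.0]]
ft_force: [-0.1, -0.2, 0.5]
grip_width: 0.0471
```

Run:
```python
from h import *
to(.438,-.335,.25,-7.4)
for c in ['top','scene']:
    im,d=snap(c,c+'11.png'); W=world(c,d)
    for nm,b in [('bar',(.3,.58,-.45,-.22,.046,.06)),('knob',(.55,.64,-.05,.05,.09,.12)),('tray',(.3,.58,-.45,-.22,.017,.028))]:
        s=(d>0)&(W[...,0]>b[0])&(W[...,0]<b[1])&(W[...,1]>b[2])&(W[...,1]<b[3])&(W[...,2]>b[4])&(W[...,2]<b[5])
        P=W[s]
        if len(P)>8:
            A=np.c_[P[:,:2]-P[:,:2].mean(0),np.ones(len(P))]; print(c,nm,len(P),cv2.minAreaRect(P[:,:2].astype(np.float32)),'z',np.median(P[:,2]).round(4),'slope',np.linalg.lstsq(A,P[:,2],rcond=None)[0].round(3))
```

```text
t 18.05 pos [ 0.4382 -0.3364  0.1635] f [-0.1 -0.2  0.5] w 0.0471 q6 -132.4
units shift [-0.005  0.022 -2.164] turn [-0.039  0.043 -0.005]
top knob 124 ((0.5900429487228394, 0.002888539806008339), (0.016118064522743225, 0.04999362677335739), 30.450878143310547) z 0.1104 slope [0.405 0.251 0.109]
top tray 151 ((0.4345490038394928, -0.31103551387786865), (0.2668823003768921, 0.1640644520521164), 11.064190864562988) z 0.0191 slope [ 0.002 -0.007  0.02 ]
scene bar 118 ((0.43763357400894165, -0.33533158898353577), (0.01772386021912098, 0.07199659198522568), 81.910888671875) z 0.0563 slope [-0.036 -0.139  0.056]
scene knob 171 ((0.5940830707550049, 0.0019924622029066086), (0.017802851274609566, 0.05062813311815262), 36.508060455322266) z 0.1094 slope [-0.652 -0.373  0.106]
scene tray 1056 ((0.4538557231426239, -0.33079883456230164), (0.16564308106899261, 0.23372484743595123), 80.94658660888672) z 0.0214 slope [-0.009 -0.003  0.021]
```

View pics/scene11.png

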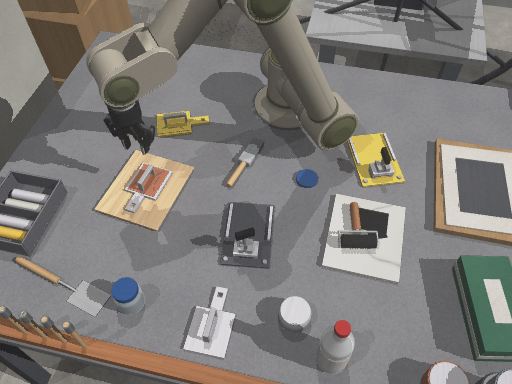

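View pics/top11.png

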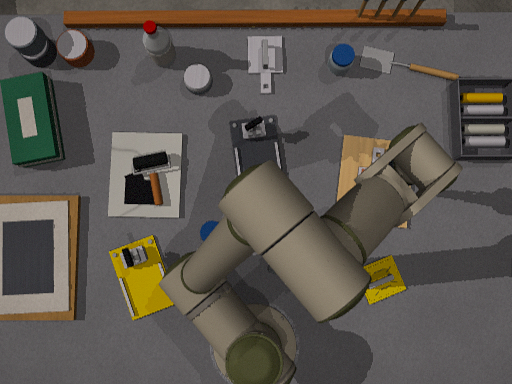

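The carrier lies flat on the board at scene pixel (147,183). The knob is still crosswise at (245,233), with its top at about 0.11. The gripper is clear, so I hand in.

```bash
python3 -c "
from h import *
print(close_job())"
```

```text
the job is handed in; nothing more can be done
None
```

The job was handed in at about 18 s of the 54 s allowed, with the plunger latched open and the carrier lying flat on the drying board.

- **Plunger:** I pulled the knob up about 19 mm, twisted it 65.7° and lowered it onto the collar at about 13 mm. After release the knob stood crosswise with its top at about 0.11 m. It was unchanged in the last pictures.
- **Carrier:** I drew it 58 mm straight out by the bar, lifted it level and carried it to the board. I lowered it slowly until contact, briefly pressing at about 12 N, and eased off to 8 N before opening the fingers.
- **Last checks:** The bar centre is at (0.438, -0.335), about 11 mm from the board's middle. The bar's top measured 0.056 m against 0.058 m expected, within camera accuracy. The fitted tilt of the tray and board top was about half a degree. The gripper was about 13 cm above, touching nothing.
- **Check that failed:** The top camera could not see the bar or fit the tray reliably, because the arm hid it. The final carrier position therefore rests on the scene camera alone, which agrees with where the arm released it.

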